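# Load the alignment laser onto its calibration rail and clamp it

### The arm

A 6-joint arm with a two-finger parallel gripper is mounted at the origin on the work surface. World frame = base frame: x ahead of the robot, y to its left, z up, the work surface at z = 0. Lengths are in m, angles in rad, forces in N, time in s.
With the tool pointing down it reaches from about 0.35 to 0.85 m from the base axis. Payload 8.1 kg.
Tool frame: the origin (TCP) lies midway between the tips of the shut fingers; the grasp point (between the pads) lies robot.grip_depth behind it (robot.grip_depth is the distance from the TCP to the grasp point, in m); z points along the fingers, y is the line along which they close (so a half turn about z gives the same grasp; the last joint's range is limited). The gripper opens to 93 mm and grips with 3 to 60 N. Pads are 15 mm wide; open, the fingers measure 128 mm over their backs; the gripper's body (75 mm by 188 mm) begins 65 mm behind the grasp point.
Start: joints at [1.256, 0.13, 1.488, -0, 1.523, -0.085], TCP at [0.137, 0.584, 0.186] pointing down, gripper open.
Joint ranges: [-2.96, 2.96], [-0.89, 2.26], [0.02, 2.5], [-1.34, 4.48], [0, 2.73], [-2.66, 2.66]. Speed limits (rad/s): [2.39, 2.39, 2.79, 3.14, 3.14, 3.14].

### API

Orientations are given as a rotation vector (axis times angle).
In Python, from plant import robot gives the robot as it stands.
- The arm moves only by the tool carry_out, never from a script. Its argument "rows" is a list of rows, each a list of 6 numbers: the shift along the tool's x, y, z in m, then the turn, a rotation vector about the tool's x, y, z in degrees. A call has 1 to 12 rows; each row is the pose to reach, as a shift and turn from the pose commanded when the call began, along the tool's axes at that moment; what a row does not reach only later rows make up. A row lasts 1/8 s, in which the tool goes at most 62.5 mm and 10.7 degrees, less where a joint would pass 70% of its speed; a pose out of reach is approached as far as the arm can. A call with a gripper value outside its range is refused whole. "jaw" is the closure in counts, from 0 (fully open) to 255 (shut), set as the call begins (left out, the last holds). The fingers move at their own pace and stop on an object; "force" is the grip in N (left out, the last holds). Time passes only in rows, so rows that repeat a pose let the fingers close. It gives the time, the measured TCP pose, the force, the opening and the grip force at its end, in the units of the state.
- robot.read_state(): the state, without advancing time (a new reading comes with each control period).
- robot.read_camera(name): name is "scene" or "top" or "wrist"; returns the picture (480x640x3 uint8, red, green, blue); there is no depth.
- robot.camera_model(name): a dict with "fx", "fy", "cx", "cy" (pixels), "R" (3x3) and "t" (3): a world point X has camera coordinates R X + t; the wrist camera has in their place "mount" (4x4, takes a point from camera to tool coordinates, whose origin is the TCP and whose axes are the flange's). Camera axes: x right, y down, z forward; pixel columns grow to the right and rows downward; lengths in m; the calibration is good to about 2 mm. The wrist camera is an equidistant fisheye: a pixel r from the principal point sees the ray r / f radians off the axis. A picture is of the moment at which its call begins: read the wrist's pose just before it. camera_model takes no time and is no camera call.
- robot.close_job(): hands the job in; it is judged then, once.
Trained networks look in the newest picture that a camera, given by its name, has taken for a name from the list of things; names that differ only in an ending like _2 or _b are one class to them, and where a whole thing is asked for, a point or a joint stands for the part that bears it (a point fixed in the world has none). Each returns a list of dicts, best first, with "conf" (0 to 1); they miss things now and then, are a little off and sometimes report something else, mostly with a low value. They report only what shows in the picture. A call takes as long as a camera call.
- robot.outline_of(camera, target): "pixels" (480x640 bool, what is visible of it) and "pixel" ([column, row] in pixels, amid what is visible of it).
The state is a dict: "t": time; "q": joint angles; "dq": joint speeds; "joint_torque": joint torques, N m; "tool_pos": TCP position; "orientation": TCP orientation; "force": force on the tool from outside, world axes, zero at the start; "wrist_torque": the same for the moment, N m; "opening": finger opening in m; "gripper_force": force on a finger pad.
Only numpy, scipy, OpenCV 4.12 (cv2) and the standard library are available. Lean on these libraries where they do the work, as an engineer would, in place of code of your own. Each camera call takes 0.05 s, during which the arm holds its last target. There are 200 camera calls.

### The job

Straighten up the yellow laser carriage on the loading end of the blue calibration rail, slide it onto the steel dovetail from its open end and on until it is fully home against the black end stop. Only then tighten its clamp knob by swinging the red wing forward and down, towards the stop end, until it stops turning, leaving the carriage home. Leave everything else on the bench where it is.

Things in the scene. Friction and masses are not known exactly. Their poses are not given: they have to be found in the camera images.
- cal_rail: The fixed blue rail plate, 360 x 110 mm, its flat top 25 mm above the bench; origin: middle of its underside. x axis: along the rail, from the loading end to the stop end; z up. A steel dovetail stands on its centre line from x = -30 to 115 mm; behind that the bare top is the loading end. A white target plate, 80 mm wide, 65 mm high above the top, stands at x = 160 mm.
- rail_home (a point): Where the centre of the carriage's underside belongs when home: on the plate's top and centre line, 80 mm ahead of cal_rail's origin; same axes. The black end stop (36 mm wide, 32 mm high) begins 35 mm ahead of this point. The dovetail here is 14 mm high, 20 mm wide at its foot, 36 mm at its top.
- rail_nose (a point): Tip of the dovetail's open end, at its foot on the plate's top, 110 mm behind rail_home; same axes. Here the dovetail is only 10 mm high and 18 mm wide at its top (8 mm at its foot); it widens to full size over the first 25 mm, as a lead-in.
- carriage: The loose carriage, about 0.45 kg: aluminium body 70 mm long (x), 64 mm wide, 27 mm high, carrying a yellow laser block. Origin: centre of its underside. It starts on the loading end, a little askew and off centre. It slides easily on the smooth plate, before and on the dovetail.
- carriage_foot (a point): Same point as the carriage's origin. x axis: forward (lens side), z up. A dovetail slot 15 mm high runs along x in the underside, with about 1.5 mm play to each side on the rail. The flat rear, 35 mm behind, is solid from 15 to 27 mm above the plate; a pusher there must stay over 14 mm above the plate to pass over the dovetail.
- sensor_mid (a point): Centre of the yellow laser block on the carriage: 50 mm long (x), 32 mm wide (y), 38 mm high, from 27 to 65 mm above the plate; 8 mm behind the carriage's centre, 46 mm above its underside. Same axes as the carriage. It can be pinched across its width.
- knob_axis (a point): Point on the clamp knob's turning axis, at mid-width of its red wing: 10 mm forward, 58 mm to the right (-y) and 20 mm above the carriage's origin. The axis runs along the carriage's y. Fixed to the carriage, it does not turn with the knob.
- wing_tip (a point): Point on the centre line of the red wing, 50 mm from the axis (the wing ends at 55 mm; it is 14 mm wide along the axis and 8 mm thick). A black hub of radius 11 mm lies between the wing and the carriage body.
- clamp_knob (a joint): Clamp knob angle, rad. 0: loose, wing 75 degrees above level, leaning forward; growing: the wing swings forward and down; 1.222: tight at its stop, wing 5 degrees above level, pointing forward. Friction about 0.12 N m, no spring: it stays where it is left. Starts loose, 0 to 0.45.
- spray_can: bystander: upright spray can, 66 mm wide, 190 mm tall; origin under its centre
- oil_filter: bystander: upright orange oil filter, 76 mm wide, 86 mm tall; origin under its centre
- wrench: bystander: steel wrench lying flat; origin under its centre
- screwdriver: bystander: screwdriver lying flat; origin under its centre
- socket: bystander: steel socket standing upright, 32 mm wide, 38 mm tall; origin under its centre
- mug: bystander: blue mug, 80 mm wide, 90 mm tall; origin under its centre
- brake_pad: bystander: dark brake pad lying flat, 110 x 48 mm, 16 mm thick; origin under its centre

How it is judged:
On the way, in this order (a step that is already met when the one before it is completed fails the run):
1. the carriage is home on the dovetail against the end stop, with the clamp knob still loose (x of carriage_foot in the frame of rail_home between -0.004 and 0.004 m and y of carriage_foot in the frame of rail_home between -0.004 and 0.004 m and z of carriage_foot in the frame of rail_home between -0.003 and 0.003 m and angle between the x axis of carriage_foot and the x axis of rail_home, either way round below 0.06 rad and angle between carriage_foot's own z axis and vertical below 0.06 rad and value of joint clamp_knob below 0.7 rad), for 0.2 s.
2. the clamp knob is tight, with the carriage home (x of carriage_foot in the frame of rail_home between -0.004 and 0.004 m and y of carriage_foot in the frame of rail_home between -0.004 and 0.004 m and z of carriage_foot in the frame of rail_home between -0.003 and 0.003 m and angle between the x axis of carriage_foot and the x axis of rail_home, either way round below 0.06 rad and angle between carriage_foot's own z axis and vertical below 0.06 rad and value of joint clamp_knob above 1.12 rad), for 0.2 s.
At the end, for the whole second after the job is handed in: The carriage is on the dovetail within 4 mm of its home point along and across the rail, within 3 mm in height, straight to 0.06 rad and level, at rest; the clamp knob is turned beyond 1.12 rad (its stop is at 1.222) (all of step 2 and linear speed of carriage below 0.02 m/s); the robot touches nothing.
It fails at once if the clamp knob is tightened (beyond 0.7 rad) while the carriage is not home (value of joint clamp_knob above 0.7 rad and not (x of carriage_foot in the frame of rail_home between -0.004 and 0.004 m and y of carriage_foot in the frame of rail_home between -0.004 and 0.004 m and z of carriage_foot in the frame of rail_home between -0.003 and 0.003 m and angle between the x axis of carriage_foot and the x axis of rail_home, either way round below 0.06 rad and angle between carriage_foot's own z axis and vertical below 0.06 rad)).
It fails at once if the carriage is tipped over or dropped off the rail plate (angle between carriage_foot's own z axis and vertical above 0.5 rad or height (world z) of carriage_foot below 0.015 m).
It fails at once if a bystander is shoved more than 30 mm or knocked over (distance of any of spray_can, oil_filter, wrench, screwdriver, socket, mug, brake_pad from where it was at the start of the episode above 0.03 m).
It also fails if it takes over 58 s, if anything falls off the work surface, if the arm or the gripper's body presses on something with over 40 N, if the wrist force passes 120 N, or if a joint passes its speed limit or range.

## Working session

There is one attempt and no reset: what is moved stays moved. The work goes in short steps, Python scripts to look and compute and a tool call to move; the robot and the scene stay as the last step left them, time stands still between calls to the robot, and variables do not carry over. Pictures are saved under pics/ and viewed, at most 10 in all, crops included, and the job is handed in when it is done.

Besides the shell and the picture viewer there is one more tool, called after "Request:" as a command line: name --pt "numbers of a row" for each row, then --argument value for the rest. carry_out: Moves the arm, as the interface text tells. Its arguments: {"type":"object","properties":{"rows":{"type":"array"},"jaw":{"type":"number"},"force":{"type":"number"}},"required":["rows"]}

```bash
ls; mkdir -p pics
python3 - <<'E'
from plant import robot
import cv2, numpy as np
print(robot.grip_depth)
s=robot.read_state(); print(s['t'],s['tool_pos'],s['orientation'],s['opening'])
for n in ("scene","top"):
    im=robot.read_camera(n); cv2.imwrite(f"pics/{n}0.png",im[:,:,::-1])
    for t in ("carriage","cal_rail","sensor_mid","wing_tip"):
        for d in robot.outline_of(n,t)[:2]: print(n,t,round(d['conf'],2),d['pixel'],d['pixels'].sum())
    m=robot.camera_model(n); print(n,{k:np.round(v,3).tolist() for k,v in m.items()})
print(robot.camera_model("wrist"))
E
```

```text
pics
0.0188
0.0 [0.1364375  0.58361288 0.18526614] [-3.60060172e-01 -3.12053764e+00  2.91647767e-03] 0.0926944845287675
scene carriage 0.68 [312.3, 210.3] 1031
scene carriage 0.18 [331.0, 321.2] 1880
scene cal_rail 0.78 [371.4, 248.3] 5208
scene sensor_mid 0.58 [311.2, 211.7] 1030
scene wing_tip 0.72 [309.1, 224.3] 162
scene {'fx': 556.324, 'fy': 556.324, 'cx': 317.338, 'cy': 232.569, 'R': [[-0.655, 0.755, -0.02], [0.474, 0.389, -0.79], [-0.589, -0.527, -0.613]], 't': [0.371, -0.225, 1.622]}
top carriage 0.85 [348.2, 275.5] 1302
top carriage 0.56 [108.3, 215.7] 1856
top cal_rail 0.64 [285.9, 291.1] 7848
top sensor_mid 0.82 [344.6, 279.7] 1247
top wing_tip 0.5 [339.4, 258.2] 162
top {'fx': 494.378, 'fy': 494.378, 'cx': 322.207, 'cy': 243.676, 'R': [[-0.022, -1.0, 0.001], [-0.991, 0.021, -0.133], [0.133, -0.004, -0.991]], 't': [0.005, 0.582, 1.01]}
{'fx': 371.64829954431775, 'fy': 371.64829954431775, 'cx': 317.09365328214096, 'cy': 238.11180123272604, 'mount': array([[-4.31926585e-05, -9.68408220e-01, -2.49370243e-01,
         6.84496476e-02],
       [ 9.99999994e-01, -6.59564638e-05,  8.29293950e-05,
         2.80755918e-04],
       [-9.67570871e-05, -2.49370238e-01,  9.68408217e-01,
        -1.98573780e-01],
       [ 0.00000000e+00,  0.00000000e+00,  0.00000000e+00,
         1.00000000e+00]])}
```

View pics/top0.png

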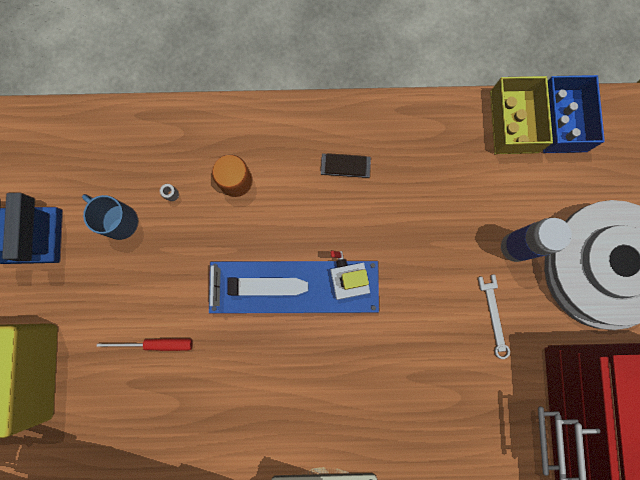

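View pics/scene0.png

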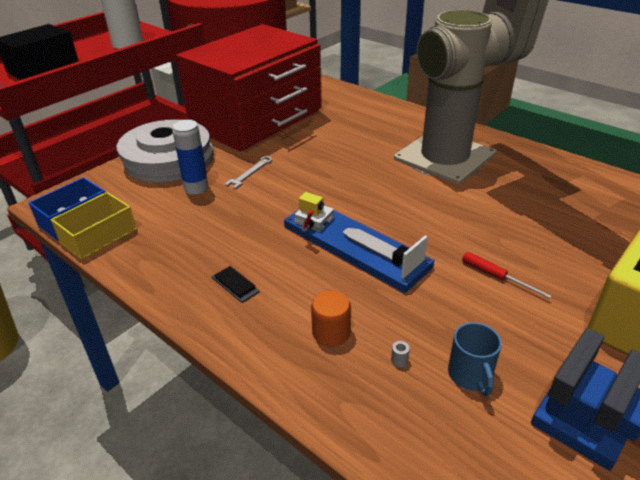

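The top view shows the blue rail at u 209–379, v 262–314, with the stop and white plate at the left (u≈213–233). The carriage is askew at about (350,281), with the red wing on the far side at about (337,255). The scene view agrees. The rail's +x runs roughly along world +y.

```bash
cat > h.py <<'E'
from plant import robot
import cv2, numpy as np
from scipy.spatial.transform import Rotation as R
from scipy.optimize import least_squares
def toworld(name,uv,z):
    m=robot.camera_model(name); uv=np.atleast_2d(uv)
    d=np.c_[(uv[:,0]-m['cx'])/m['fx'],(uv[:,1]-m['cy'])/m['fy'],np.ones(len(uv))]@m['R']
    c=-m['R'].T@m['t']
    return c+d*((z-c[2])/d[:,2])[:,None]
def ray(name,uv,s=None):
    """camera centre and unit rays in world; s = state for wrist"""
    m=robot.camera_model(name); uv=np.atleast_2d(uv).astype(float)
    x=(uv[:,0]-m['cx'])/m['fx']; y=(uv[:,1]-m['cy'])/m['fy']
    if name=='wrist':
        r=np.hypot(x,y)+1e-12
        d=np.c_[np.sin(r)*x/r,np.sin(r)*y/r,np.cos(r)]
        T=np.eye(4);T[:3,:3]=R.from_rotvec(s['orientation']).as_matrix();T[:3,3]=s['tool_pos']
        T=T@m['mount']; return T[:3,3],d@T[:3,:3].T
    d=np.c_[x,y,np.ones(len(uv))]@m['R']
    return -m['R'].T@m['t'],d/np.linalg.norm(d,axis=1)[:,None]
def proj(name,X,s=None):
    m=robot.camera_model(name); X=np.atleast_2d(X)
    if name=='wrist':
        T=np.eye(4);T[:3,:3]=R.from_rotvec(s['orientation']).as_matrix();T[:3,3]=s['tool_pos']
        T=T@m['mount']; p=(X-T[:3,3])@T[:3,:3]
        rho=np.hypot(p[:,0],p[:,1]); th=np.arctan2(rho,p[:,2])
        return np.c_[m['cx']+m['fx']*th*p[:,0]/rho,m['cy']+m['fy']*th*p[:,1]/rho]
    p=X@m['R'].T+m['t']
    return np.c_[m['cx']+m['fx']*p[:,0]/p[:,2],m['cy']+m['fy']*p[:,1]/p[:,2]]
def onz(name,uv,z,s=None):
    c,d=ray(name,uv,s); return c+d*((z-c[2])/d[:,2])[:,None]
def pose(x,y,yaw,P,z=0.0):
    c,s_=np.cos(yaw),np.sin(yaw); P=np.atleast_2d(P)
    return np.c_[x+c*P[:,0]-s_*P[:,1],y+s_*P[:,0]+c*P[:,1],z+P[:,2]]
E
python3 - <<'E'
from h import *
im=cv2.imread('pics/top0.png'); 
hsv=cv2.cvtColor(im,cv2.COLOR_BGR2HSV)
m=((hsv[...,0]>100)&(hsv[...,0]<125)&(hsv[...,1]>120)); w=np.zeros_like(m); w[250:325,200:390]=m[250:325,200:390]
p=np.argwhere(w)[:,::-1].astype(np.float32)
b=cv2.boxPoints(cv2.minAreaRect(p)); print(b); X=onz('top',b,.025); print(X.round(4)); print(np.linalg.norm(np.diff(X,axis=0),axis=1),X.mean(0))
for t in (("top",[348,282]),("top",[354,279])): print(onz(t[0],t[1],.06))
print(R.from_rotvec(robot.read_state()['orientation']).as_matrix().round(3))
E
```

```text
[[209. 261.]
 [378. 261.]
 [378. 312.]
 [209. 312.]]
[[ 0.5515  0.2349  0.025 ]
 [ 0.5436 -0.1265  0.025 ]
 [ 0.4356 -0.1225  0.025 ]
 [ 0.4434  0.2339  0.025 ]]
[0.36145457 0.10809824 0.35653629] [0.49354526 0.05493329 0.025     ]
[[ 0.49826801 -0.05913492  0.06      ]]
[[ 0.50416242 -0.07165967  0.06      ]]
[[-0.974  0.228 -0.   ]
 [ 0.228  0.974 -0.   ]
 [-0.    -0.    -1.   ]]
```

Request:
carry_out --pt "0 0 -0.06 0 0 0" --pt "-0.01 -0.02 -0.1 0 0 4" --pt "-0.05 -0.06 -0.1 0 0 10" --pt "-0.09 -0.1 -0.1 0 0 18" --pt "-0.135 -0.14 -0.1 0 0 26" --pt "-0.18 -0.18 -0.1 0 0 34" --pt "-0.225 -0.22 -0.1 0 0 42" --pt "-0.27 -0.26 -0.1 0 0 50" --pt "-0.315 -0.3 -0.1 0 0 57" --pt "-0.36 -0.34 -0.1 0 0 64" --pt "-0.4 -0.38 -0.1 0 0 71" --pt "-0.44 -0.42 -0.1 0 0 78" --jaw 90

```text
t: 2.0
tool_pos: [0.4702, 0.0732, 0.2867]
orientation: [2.248, 2.194, 0.001]
force: [-0.3, 0.5, 0.2]
opening: 0.0602
gripper_force: 0.0
```

Run:
```python
from h import *
s=robot.read_state(); print(s['t'],s['tool_pos'],s['q'],s['opening'],s['force']); Rm=R.from_rotvec(s['orientation']).as_matrix();print(Rm.round(3))
im=robot.read_camera('wrist'); cv2.imwrite('pics/w1.png',im[:,:,::-1]); np.save('s1.npy',s,allow_pickle=True)
for t in ("carriage","cal_rail","sensor_mid","wing_tip"):
    for d in robot.outline_of('wrist',t)[:1]: print(t,round(d['conf'],2),d['pixel'],d['pixels'].sum())
```

```text
2.0 [0.47024323 0.07323772 0.28666069] [ 4.65912199e-02 -2.28877606e-01  1.65497139e+00  1.40470942e-04
  1.71455176e+00  7.12579288e-02] 0.06018672298450189 [-0.34232833  0.53366189  0.17422473]
[[ 0.025  1.     0.001]
 [ 1.    -0.025  0.   ]
 [ 0.     0.001 -1.   ]]
carriage 0.76 [349.0, 303.9] 2767
cal_rail 0.67 [333.0, 178.1] 19217
sensor_mid 0.95 [346.3, 303.2] 2753
wing_tip 0.5 [374.4, 293.5] 170
```

View pics/w1.png

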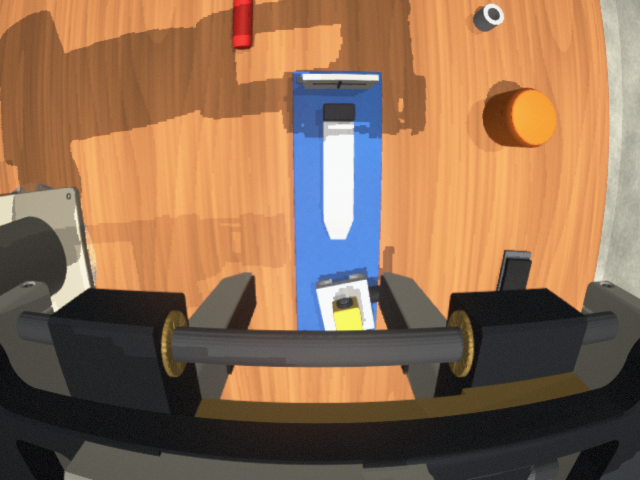

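The wrist view shows the dovetail running from about (339,238) at the nose to the black stop at (339,112), with the white plate at (340,80). The carriage at about (347,305) is partly hidden by the gripper. I'll back up for a full view of the carriage.

Request:
carry_out --pt "-0.05 0 0 0 0 0" --pt "-0.1 0 0 0 0 0" --pt "-0.15 0 0 0 0 0" --pt "-0.2 0 0 0 0 0" --pt "-0.2 0 0 0 0 0" --pt "-0.2 0 0 0 0 0"

```text
t: 3.0
tool_pos: [0.4655, -0.1234, 0.2865]
orientation: [-2.242, -2.2, -0.001]
force: [0.1, -0.1, -0.8]
opening: 0.0599
gripper_force: 0.0
```

Run:
```python
from h import *
s=robot.read_state(); print(s['t'],s['tool_pos'],s['dq'].round(4) if hasattr(s['dq'],'round') else s['dq'])
im=robot.read_camera('wrist'); cv2.imwrite('pics/w2.png',im[:,:,::-1]); np.save('s2.npy',s,allow_pickle=True)
for t in ("carriage","cal_rail","sensor_mid","wing_tip"):
    for d in robot.outline_of('wrist',t)[:1]: print(t,round(d['conf'],2),d['pixel'],d['pixels'].sum()); np.save(f'm2_{t}.npy',d['pixels'])
cv2.imwrite('pics/w2c.png',cv2.resize(im[60:300,200:500,::-1],None,fx=2.5,fy=2.5,interpolation=cv2.INTER_CUBIC))
```

```text
3.0 [ 0.46545788 -0.12338995  0.2865278 ] [ 0.0179 -0.004   0.0018  0.0001 -0.0027 -0.0008]
carriage 0.79 [354.8, 147.3] 3935
cal_rail 0.91 [332.6, 82.9] 14462
sensor_mid 0.87 [354.8, 148.5] 3986
wing_tip 0.64 [388.8, 132.5] 613
```

View pics/w2c.png

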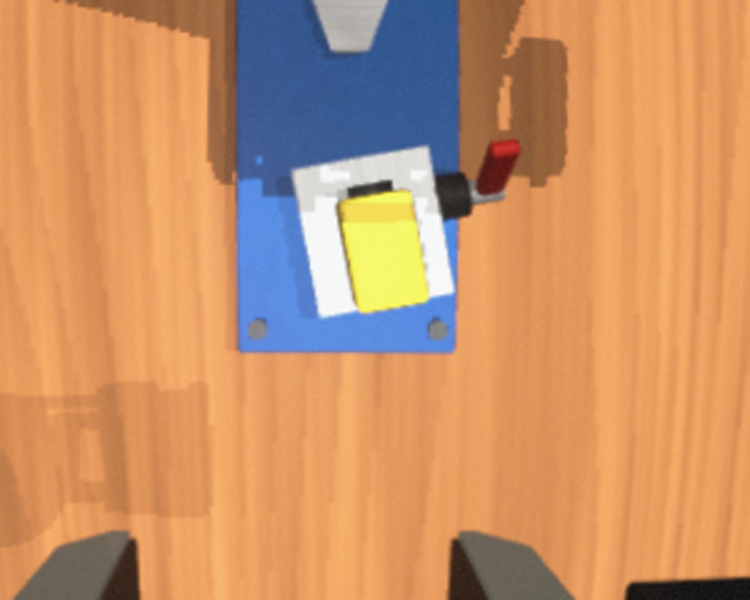

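The crop shows the body-top corners at crop pixels (292,170), (428,147), (454,292) and (319,317). The rail's rear corners are at (238,352) and (456,350), the nose front edge at (330–372,50), and the red wing is raised at about (500,165). Next I'll measure.

Run:
```python
from h import *
s1=np.load('s1.npy',allow_pickle=True).item(); s2=np.load('s2.npy',allow_pickle=True).item()
L=[];Rr=[]
def edges(f,s,rows,u0,u1):
    im=cv2.imread(f); h=cv2.cvtColor(im,cv2.COLOR_BGR2HSV); m=(h[...,0]>100)&(h[...,0]<125)&(h[...,1]>130)
    o=[]
    for r in rows:
        c=np.where(m[r,u0:u1])[0]
        if len(c): o.append((c[0]+u0-.5,c[-1]+u0+.5,r))
    o=np.array(o); return onz('wrist',o[:,[0,2]],.025,s),onz('wrist',o[:,[1,2]],.025,s),m
for f,s,rows in (('pics/w1.png',s1,range(130,250,4)),('pics/w2.png',s2,list(range(70,110,4))+list(range(180,198,3)))):
    a,b,m=edges(f,s,rows,270,420)
    ka=np.polyfit(a[:,1],a[:,0],1);kb=np.polyfit(b[:,1],b[:,0],1)
    print(f,'yaw slopes',ka[0],kb[0],'x at y=-.06/.05/.15 L,R',[(np.polyval(ka,y).round(4),np.polyval(kb,y).round(4)) for y in(-.06,.05,.15)], 'resid',np.std(a[:,0]-np.polyval(ka,a[:,1])),np.std(b[:,0]-np.polyval(kb,b[:,1])))
m2=m
c=[np.where(m2[150:230,u])[0].max()+150.5 for u in range(305,375,10)]
print('rear y',onz('wrist',np.c_[range(305,375,10),c],.025,s2)[:,1].round(4))
C=lambda p:np.array(p)/2.5+[200-.3,60-.3]
body=C([[292,170],[428,147],[454,292],[319,317]])
for z in (.045,.052,.06):
    X=onz('wrist',body,z,s2); n=np.linalg.norm(np.roll(X,-1,0)-X,axis=1)
    print('z',z,X[:,:2].round(4).tolist(),'sides',n.round(4),'mid',X.mean(0).round(4))
X=onz('wrist',body,.052,s2); f=(X[0]+X[1]-X[2]-X[3])/2; r=(X[1]+X[2]-X[0]-X[3])/2
print('car yaw from f',np.degrees(np.arctan2(f[1],f[0])),'from r',np.degrees(np.arctan2(r[1],r[0]))+90)
print('nose top z.035',onz('wrist',C([[330,50],[372,50]]),.035,s2).round(4))
print('nose view1',onz('wrist',[[330,239],[349,239]],.035,s1).round(4), 'stop', onz('wrist',[[323.5,121],[355,121]],.05,s1).round(4))
print('wing tip',onz('wrist',C([[507,145]]),.098,s2).round(4))
# yellow top rear corners two views: top cam blob of yellow
im=cv2.imread('pics/top0.png');h=cv2.cvtColor(im,cv2.COLOR_BGR2HSV);m=(h[...,0]>22)&(h[...,0]<35)&(h[...,1]>150);w=np.zeros_like(m);w[262:300,325:380]=1;w&=m
p=np.argwhere(w)[:,::-1].mean(0)
im=cv2.imread('pics/w2.png');h=cv2.cvtColor(im,cv2.COLOR_BGR2HSV);m=(h[...,0]>22)&(h[...,0]<35)&(h[...,1]>120);w=np.zeros_like(m);w[110:220,300:400]=1;w&=m
q=np.argwhere(w)[:,::-1].mean(0); print(p,q)
a,d=ray('top',p);b,e=ray('wrist',q,s2);A=np.c_[d[0],-e[0]];t=np.linalg.lstsq(A,b-a,rcond=None)[0]
print('triangulated yellow',(a+d[0]*t[0]).round(4),(b+e[0]*t[1]).round(4))
```

```text
pics/w1.png yaw slopes 0.016571128331914046 0.01975666360229139 x at y=-.06/.05/.15 L,R [(np.float64(0.4406), np.float64(0.5473)), (np.float64(0.4424), np.float64(0.5495)), (np.float64(0.4441), np.float64(0.5515))] resid 0.0003524368635196966 0.00034425131936426193
pics/w2.png yaw slopes 0.014516145610323406 0.02062473641059506 x at y=-.06/.05/.15 L,R [(np.float64(0.4403), np.float64(0.5479)), (np.float64(0.4419), np.float64(0.5501)), (np.float64(0.4434), np.float64(0.5522))] resid 0.00037222910335214804 0.00028144064040242514
rear y [-0.1224 -0.1226 -0.1229 -0.1231 -0.1232 -0.1234 -0.1235]
z 0.045 [[0.4671, -0.0342], [0.5313, -0.0235], [0.5435, -0.0928], [0.4786, -0.1043]] sides [0.065  0.0704 0.0658 0.071 ] mid [ 0.5051 -0.0637  0.045 ]
z 0.052 [[0.4671, -0.0345], [0.5302, -0.024], [0.5422, -0.0922], [0.4784, -0.1035]] sides [0.064  0.0693 0.0648 0.0699] mid [ 0.5045 -0.0636  0.052 ]
z 0.06 [[0.4671, -0.0349], [0.5291, -0.0246], [0.5409, -0.0915], [0.4782, -0.1026]] sides [0.0628 0.068  0.0636 0.0686] mid [ 0.5038 -0.0634  0.06  ]
car yaw from f 99.64507026643814 from r 99.75284038134953
nose top z.035 [[0.4864 0.025  0.035 ]
 [0.5065 0.0249 0.035 ]]
nose view1 [[0.4861 0.025  0.035 ]
 [0.5099 0.0244 0.035 ]] stop [[0.4808 0.1698 0.05  ]
 [0.5174 0.1693 0.05  ]]
wing tip [[ 0.5571 -0.0257  0.098 ]]
[354.19354839 283.93548387] [352.86353468 159.78598061]
triangulated yellow [ 0.4826 -0.0568  0.2835] [ 0.4862 -0.063   0.2841]
```

Request:
carry_out --pt "0.027 0.02 0.04 0 0 -5.5" --pt "0.053 0.039 0.09 0 0 -11.1" --pt "0.053 0.039 0.14 0 0 -11.1" --pt "0.053 0.039 0.18 0 0 -11.1" --pt "0.053 0.039 0.18 0 0 -11.1"

```text
t: 3.88
tool_pos: [0.5024, -0.0712, 0.1028]
orientation: [-2.015, -2.402, 0.005]
force: [-0.3, 0.3, 0.1]
opening: 0.0603
gripper_force: 0.0
```

Run:
```python
from h import *
s=robot.read_state(); print(s['t'],s['tool_pos'],s['orientation'])
Rm=R.from_rotvec(s['orientation']).as_matrix(); print(np.degrees(np.arctan2(Rm[1,0],Rm[0,0])),Rm[2].round(4))
tgt=np.array([.5058,-.0715,.060]); print('delta tool',Rm.T@(tgt-s['tool_pos']))
s2=np.load('s2.npy',allow_pickle=True).item()
im=robot.read_camera('scene'); d=robot.outline_of('scene','sensor_mid')[0]; print(d['conf'],d['pixel'])
m0=np.load('m2_sensor_mid.npy'); 
# check: model points projected
car=(.5045,-.0636,np.radians(99.7))
P=pose(*car,[[x,y,z] for x in(-33,17) for y in(-16,16) for z in(27,65)],25)
P=pose(*car,np.array([[x,y,z] for x in(-.033,.017) for y in(-.016,.016) for z in(.027,.065)]),.025)
q=np.vstack([proj('scene',P)]); big=im[:,:,::-1].copy()
c=cv2.resize(big[170:270,250:390],None,fx=5,fy=5,interpolation=cv2.INTER_CUBIC)
for a in q: cv2.circle(c,tuple(int(v) for v in (a-[250,170])*5),4,(255,0,255),-1)
w=cv2.resize(cv2.imread('pics/w2.png')[90:210,290:410],None,fx=4,fy=4)
for a in proj('wrist',P,s2): cv2.circle(w,tuple(int(v) for v in (a-[290,90]+.5)*4),3,(255,0,255),-1)
cv2.imwrite('pics/chk.png',np.hstack([cv2.resize(c,(420,300)),cv2.resize(w,(300,300))]))
```

```text
3.875 [ 0.5024165  -0.07123035  0.10279946] [-2.01506487 -2.40165323  0.00500896]
100.00395446280749 [ 0.003  -0.0067 -1.    ]
delta tool [-0.00098039  0.00357027  0.0427739 ]
0.77 [312.0, 214.0]
```

View pics/chk.png

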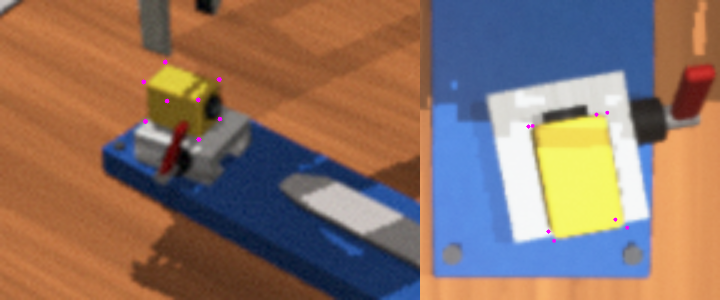

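The overlay shows the modelled block corners within a pixel or two of the yellow block in both views, so the height is confirmed. I'll descend and pinch gently.

Request:
carry_out --pt "-0.001 0.002 0.02 0 0 0" --pt "-0.001 0.003 0.042 0 0 0" --pt "-0.001 0.003 0.042 0 0 0" --pt "-0.001 0.003 0.042 0 0 0"

```text
t: 4.47
tool_pos: [0.5101, -0.0735, 0.0668]
orientation: [2.019, 2.403, 0.002]
force: [0.2, 0.4, 0.0]
opening: 0.06
gripper_force: 0.0
```

Request:
carry_out --pt "0 0 0 0 0 0" --pt "0 0 0 0 0 0" --pt "0 0 0 0 0 0" --pt "0 0 0 0 0 0" --pt "0 0 0 0 0 0" --jaw 200 --force 10

```text
t: 5.1
tool_pos: [0.5085, -0.0732, 0.0643]
orientation: [-2.021, -2.405, 0.0]
force: [1.2, -0.3, 0.1]
opening: 0.0211
gripper_force: 0.0
```

```bash
cat >> h.py <<'E'
def rep():
    s=robot.read_state(); Rm=R.from_rotvec(s['orientation']).as_matrix()
    print('t',round(s['t'],2),'pos',s['tool_pos'].round(4),'yaw',np.degrees(np.arctan2(Rm[1,0],Rm[0,0])).round(2),'F',np.round(s['force'],1),'M',np.round(s['wrist_torque'],2),'op',round(s['opening'],4),'g',round(s['gripper_force'],1),'tilt',Rm[2].round(4)); return s,Rm
RY=np.radians(88.97); RC=np.array([.4961,.055])  # rail centre; x along
def rail(p): 
    c,s=np.cos(RY),np.sin(RY); d=np.asarray(p)[:2]-RC; return np.array([c*d[0]+s*d[1],-s*d[0]+c*d[1]])
E
python3 - <<'E'
from h import *
s,Rm=rep(); print('rail coords of block centre',rail(s['tool_pos']))
E
```

```text
t 5.1 pos [ 0.5085 -0.0732  0.0643] yaw 99.93 F [ 1.2 -0.3  0.1] M [-0.13  0.11  0.05] op 0.0211 g 0.0 tilt [ 1.e-04 -2.e-04 -1.e+00]
rail coords of block centre [-0.12791639 -0.01468433]
```

The jaw reached 21 mm with no grip force, so the block isn't between the pads. I'll look.

Run:
```python
from h import *
a=robot.read_camera('scene')[:,:,::-1]; b=robot.read_camera('wrist')[:,:,::-1]
s,Rm=rep()
cv2.imwrite('pics/b.png',np.hstack([cv2.resize(a[150:270,240:400],(480,360),interpolation=cv2.INTER_CUBIC),cv2.resize(b[180:400,200:440],(320,360))[:, :]]))
```

```text
t 5.2 pos [ 0.5085 -0.0731  0.0643] yaw 99.94 F [-0.6  0.9 -0.4] M [-0.09  0.06 -0.01] op 0.0206 g 0.0 tilt [ 1.e-04 -2.e-04 -1.e+00]
```

View pics/b.png

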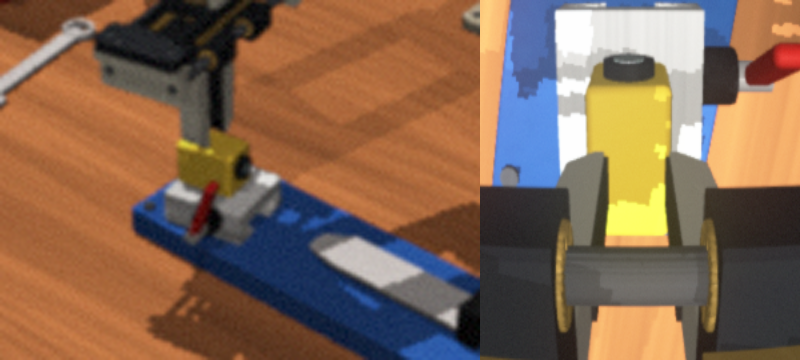

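Run:
```python
from h import *
s,Rm=rep()
p=s['tool_pos']; g=p-Rm[:,2]*robot.grip_depth
print('TCP scene crop',(proj('scene',[p,g])-[240,150])*3)
print('TCP wrist crop',(proj('wrist',[p,g,p+Rm[:,1]*.01,p-Rm[:,1]*.01],s)-[200,180])*[320/240,360/220])
car=(.5045,-.0636,np.radians(99.7))
P=pose(*car,np.array([[x,y,z] for x in(-.033,.017) for y in(-.016,.016) for z in(.027,.065)]),.025)
P=np.vstack([P,pose(*car,np.array([[.035,.032,.027],[.035,-.032,.027]]),.025)])
print('blk wrist',((proj('wrist',P,s)-[200,180])*[320/240,360/220]).round(0).tolist())
print('blk scene',((proj('scene',P)-[240,150])*3).round(0).tolist())
print('body front corners', onz('wrist',np.array([[555-480,10],[704-480,10]])/[320/240,360/220]+[200,180],.052,s))
```

```text
t 5.2 pos [ 0.5085 -0.0731  0.0643] yaw 99.94 F [-0.6  0.9 -0.4] M [-0.09  0.06 -0.01] op 0.0206 g 0.0 tilt [ 1.e-04 -2.e-04 -1.e+00]
TCP scene crop [[208.4977818  168.16004381]
 [207.79820655 148.54417967]]
TCP wrist crop [[155.26450693 144.95386506]
 [155.23753641 164.38826709]
 [178.8556669  144.90747632]
 [131.67493141 144.92500713]]
blk wrist [[185.0, 192.0], [190.0, 239.0], [116.0, 191.0], [108.0, 238.0], [187.0, 61.0], [194.0, 86.0], [113.0, 61.0], [105.0, 86.0], [76.0, 11.0], [225.0, 11.0]]
blk scene [[175.0, 181.0], [173.0, 142.0], [197.0, 161.0], [195.0, 122.0], [229.0, 200.0], [228.0, 160.0], [250.0, 179.0], [249.0, 139.0], [280.0, 175.0], [238.0, 217.0]]
body front corners [[ 0.46661435 -0.03435155  0.052     ]
 [ 0.52973512 -0.02338639  0.052     ]]
```

Run:
```python
from h import *
s,Rm=rep()
def tri(u,v):
    a,d=ray('scene',np.array(u)/3+[240,150]); b,e=ray('wrist',np.array(v)/[320/240,360/220]+[200,180],s)
    A=np.c_[d[0],-e[0]]; t=np.linalg.lstsq(A,b-a,rcond=None)[0]; x=a+d[0]*t[0]; y=b+e[0]*t[1]; return x.round(4),y.round(4),(Rm.T@((x+y)/2-s['tool_pos'])).round(4)
print(tri((209,152),(222,155)),tri((209,152),(192,160)))
im=robot.read_camera('wrist')[:,:,::-1]; cv2.imwrite('pics/bw.png',cv2.resize(im[180:330,220:420],(800,600),interpolation=cv2.INTER_CUBIC))
```

```text
t 5.2 pos [ 0.5085 -0.0731  0.0643] yaw 99.94 F [-0.6  0.9 -0.4] M [-0.09  0.06 -0.01] op 0.0206 g 0.0 tilt [ 1.e-04 -2.e-04 -1.e+00]
(array([ 0.5273, -0.0547,  0.0978]), array([ 0.53  , -0.06  ,  0.1002]), array([ 0.0121,  0.0226, -0.0347])) (array([ 0.519 , -0.0623,  0.0901]), array([ 0.521 , -0.0662,  0.0918]), array([ 0.0068,  0.0129, -0.0267]))
```

View pics/bw.png

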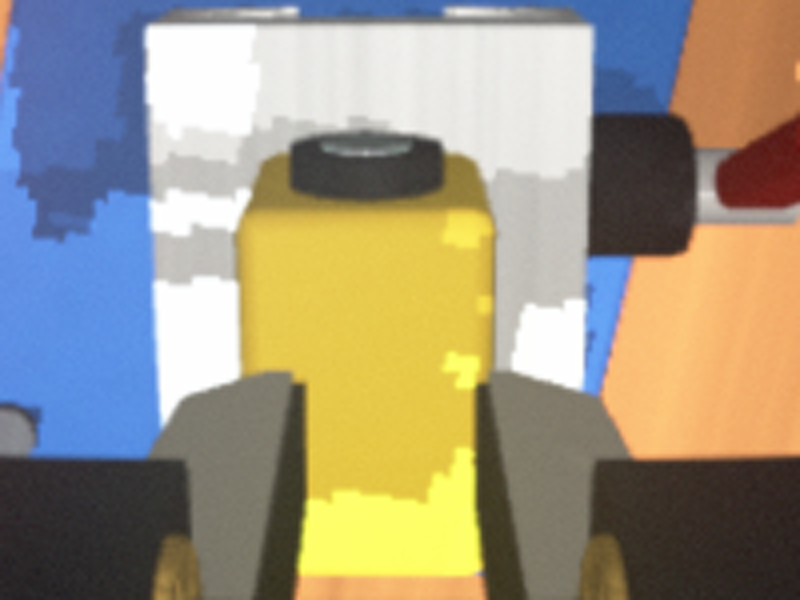

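The view shows the fingertips sitting about at the block's top, retracted well short of the nominal TCP and 3 mm too far right. I'll reopen, recentre, go lower in steps, and test the grip.

Request:
carry_out --pt "0 0 0 0 0 0" --pt "0 0 0 0 0 0" --pt "0.001 -0.0025 0 0 0 0" --pt "0.001 -0.0025 0.006 0 0 0" --pt "0.001 -0.0025 0.012 0 0 0" --pt "0.001 -0.0025 0.012 0 0 0" --jaw 90

```text
t: 6.0
tool_pos: [0.5052, -0.0724, 0.0513]
orientation: [-2.02, -2.404, 0.001]
force: [-0.9, -0.3, 0.4]
opening: 0.0602
gripper_force: 0.0
```

Request:
carry_out --pt "0 0 0 0 0 0" --pt "0 0 0 0 0 0" --pt "0 0 0 0 0 0" --pt "0 0 0 0 0 0" --jaw 190 --force 5

```text
t: 6.5
tool_pos: [0.506, -0.0727, 0.0525]
orientation: [2.021, 2.405, 0.0]
force: [-0.2, -0.2, 0.8]
opening: 0.0318
gripper_force: 5.0
```

Gripped at 31.8 mm. I'll go 8 mm deeper for a firmer hold.

Request:
carry_out --pt "0 0 0 0 0 0" --pt "0 0 0.003 0 0 0" --pt "0 0 0.006 0 0 0" --pt "0 0 0.008 0 0 0" --pt "0 0 0.008 0 0 0" --jaw 120

```text
t: 7.12
tool_pos: [0.5057, -0.0726, 0.044]
orientation: [-2.02, -2.405, 0.0]
force: [0.0, -0.0, 0.5]
opening: 0.0492
gripper_force: 0.0
```

Request:
carry_out --pt "0 0 0 0 0 0" --pt "0 0 0 0 0 0" --pt "0 0 0 0 0 0" --pt "0 0 0 0 0 0" --jaw 190 --force 8

```text
t: 7.62
tool_pos: [0.506, -0.0727, 0.0445]
orientation: [2.021, 2.405, 0.0]
force: [-0.1, 0.4, 0.8]
opening: 0.032
gripper_force: 8.0
```

Run:
```python
from h import *
s,Rm=rep(); print('rail coords of grip',rail(s['tool_pos']))
```

```text
t 7.62 pos [ 0.506  -0.0727  0.0445] yaw 99.94 F [-0.1  0.4  0.8] M [-0.01  0.13  0.06] op 0.032 g 8.0 tilt [-1.e-04  2.e-04 -1.e+00]
rail coords of grip [-0.12745675 -0.01219194]
```

Request:
carry_out --pt "0.001 -0.003 0 0 0 3" --pt "0.001 -0.006 0 0 0 6" --pt "0.002 -0.009 0 0 0 9" --pt "0.002 -0.012 0 0 0 11" --pt "0.002 -0.012 0 0 0 11" --pt "0.002 -0.012 0 0 0 11"

```text
t: 8.38
tool_pos: [0.4937, -0.0728, 0.0445]
orientation: [-2.241, -2.201, 0.0]
force: [-1.8, 0.5, 2.4]
opening: 0.0319
gripper_force: 8.0
```

Run:
```python
from h import *
s,Rm=rep(); print('rail coords of grip',rail(s['tool_pos']))
im=robot.read_camera('wrist')[:,:,::-1]; s,_=rep(); np.save('s3.npy',s,allow_pickle=True); cv2.imwrite('pics/w3f.png',im); cv2.imwrite('pics/w3.png',cv2.resize(im[60:300,180:500],(800,600),interpolation=cv2.INTER_CUBIC))
```

```text
t 8.38 pos [ 0.4937 -0.0728  0.0445] yaw 88.98 F [-1.8  0.5  2.4] M [-0.03  0.27  0.03] op 0.0319 g 8.0 tilt [-1.e-04 -2.e-04 -1.e+00]
rail coords of grip [-1.27795024e-01  1.13067030e-04]
t 8.43 pos [ 0.4936 -0.0727  0.0445] yaw 88.97 F [-2.  -0.6  2.7] M [-0.09  0.32 -0.08] op 0.0317 g 8.0 tilt [-0.e+00 -3.e-04 -1.e+00]
```

View pics/w3.png

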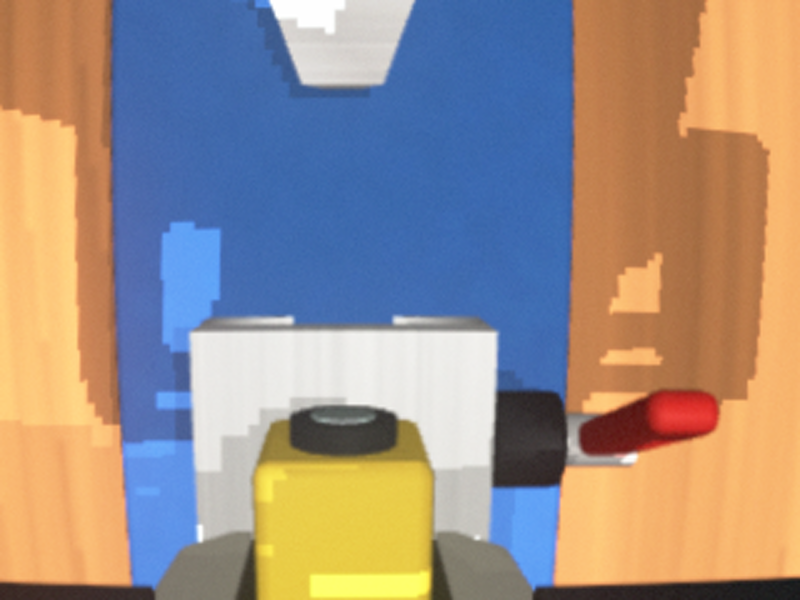

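The carriage is straight. The slot (crop u 295–393, centre 344) lines up with the nose (300–386, centre 343). I'll slide forward, slowing at the lead-in.

Request:
carry_out --pt "0.012 0 0 0 0 0" --pt "0.025 0 0 0 0 0" --pt "0.038 0 0 0 0 0" --pt "0.048 0 0 0 0 0" --pt "0.054 0 0 0 0 0" --pt "0.06 0 0 0 0 0" --pt "0.066 0 0 0 0 0" --pt "0.072 0 0 0 0 0" --pt "0.072 0 0 0 0 0"

```text
t: 9.55
tool_pos: [0.4952, 0.0001, 0.0444]
orientation: [-2.241, -2.201, -0.001]
force: [0.9, 2.9, 3.4]
opening: 0.032
gripper_force: 8.0
```

Run:
```python
from h import *
s,Rm=rep(); print('rail coords of grip',rail(s['tool_pos']))
```

```text
t 9.55 pos [4.952e-01 1.000e-04 4.440e-02] yaw 88.95 F [0.9 2.9 3.4] M [ 0.25  0.03 -0.01] op 0.032 g 8.0 tilt [ 1.e-03  2.e-04 -1.e+00]
rail coords of grip [-5.48983776e-02 -8.60719644e-05]
```

Request:
carry_out --pt "0.006 0 0 0 0 0" --pt "0.012 0 0 0 0 0" --pt "0.018 0 0 0 0 0" --pt "0.024 0 0 0 0 0" --pt "0.03 0 0 0 0 0" --pt "0.036 0 0 0 0 0" --pt "0.036 0 0 0 0 0"

```text
t: 10.42
tool_pos: [0.4959, 0.0363, 0.0444]
orientation: [-2.241, -2.201, -0.001]
force: [0.0, 0.5, 5.8]
opening: 0.0317
gripper_force: 8.0
```

Run:
```python
from h import *
s,Rm=rep(); print('rail coords of grip',rail(s['tool_pos']))
```

```text
t 10.43 pos [0.4959 0.0363 0.0444] yaw 88.96 F [0.  0.5 5.8] M [-0.    0.02 -0.04] op 0.0317 g 8.0 tilt [ 9.e-04  2.e-04 -1.e+00]
rail coords of grip [-1.86739746e-02 -8.65828969e-05]
```

Request:
carry_out --pt "0.01 0 0 0 0 0" --pt "0.02 0 0 0 0 0" --pt "0.03 0 0 0 0 0" --pt "0.04 0 0 0 0 0" --pt "0.05 0 0 0 0 0" --pt "0.06 0 0 0 0 0" --pt "0.069 0 0 0 0 0" --pt "0.076 0 0 0 0 0" --pt "0.081 0 0 0 0 0" --pt "0.081 0 0 0 0 0"

```text
t: 11.68
tool_pos: [0.4972, 0.1173, 0.0444]
orientation: [-2.241, -2.201, -0.001]
force: [0.1, 0.6, 5.1]
opening: 0.0317
gripper_force: 8.0
```

Request:
carry_out --pt "0.002 0 0 0 0 0" --pt "0.004 0 0 0 0 0" --pt "0.006 0 0 0 0 0" --pt "0.006 0 0 0 0 0"

```text
t: 12.18
tool_pos: [0.4973, 0.1227, 0.0444]
orientation: [-2.242, -2.201, -0.0]
force: [0.4, -1.7, 4.9]
opening: 0.0317
gripper_force: 8.0
```

Run:
```python
from h import *
s,Rm=rep(); print('rail coords of grip',rail(s['tool_pos']))
```

```text
t 12.18 pos [0.4973 0.1227 0.0444] yaw 88.95 F [ 0.4 -1.7  4.9] M [-0.44  0.07  0.04] op 0.0317 g 8.0 tilt [ 2.e-04  0.e+00 -1.e+00]
rail coords of grip [ 6.77410428e-02 -5.56844627e-06]
```

Request:
carry_out --pt "0.001 0 0 0 0 0" --pt "0.002 0 0 0 0 0" --pt "0.002 0 0 0 0 0"

```text
t: 12.55
tool_pos: [0.4974, 0.1246, 0.0444]
orientation: [-2.242, -2.201, -0.0]
force: [0.6, -2.2, 5.4]
opening: 0.032
gripper_force: 8.0
```

Request:
carry_out --pt "0.001 0 0 0 0 0" --pt "0.002 0 0 0 0 0" --pt "0.002 0 0 0 0 0"

```text
t: 12.92
tool_pos: [0.4974, 0.1258, 0.0444]
orientation: [2.241, 2.2, -0.002]
force: [-1.0, -5.7, 6.1]
opening: 0.0318
gripper_force: 8.0
```

Request:
carry_out --pt "0.001 0 0 0 0 0" --pt "0.002 0 0 0 0 0" --pt "0.002 0 0 0 0 0"

```text
t: 13.3
tool_pos: [0.4973, 0.127, 0.0442]
orientation: [2.241, 2.199, -0.003]
force: [0.1, -9.3, 5.7]
opening: 0.0319
gripper_force: 8.0
```

Run:
```python
from h import *
s,Rm=rep(); print('rail coords of grip',rail(s['tool_pos']))
im=robot.read_camera('wrist')[:,:,::-1]; s,_=rep(); np.save('s4.npy',s,allow_pickle=True); cv2.imwrite('pics/w4f.png',im)
t=robot.read_camera('top')[:,:,::-1]
cv2.imwrite('pics/w4.png',cv2.resize(im[100:300,200:467],(800,600),interpolation=cv2.INTER_CUBIC))
```

```text
t 13.3 pos [0.4973 0.127  0.0442] yaw 88.92 F [ 0.1 -9.3  5.7] M [-1.77  0.05 -0.03] op 0.0319 g 8.0 tilt [-2.5e-03 -4.0e-04 -1.0e+00]
rail coords of grip [7.20000256e-02 5.12910865e-05]
t 13.35 pos [0.4974 0.127  0.0443] yaw 88.92 F [ 0.5 -9.4  5.8] M [-1.75  0.06  0.  ] op 0.032 g 8.0 tilt [-2.4e-03 -3.0e-04 -1.0e+00]
```

View pics/w4.png

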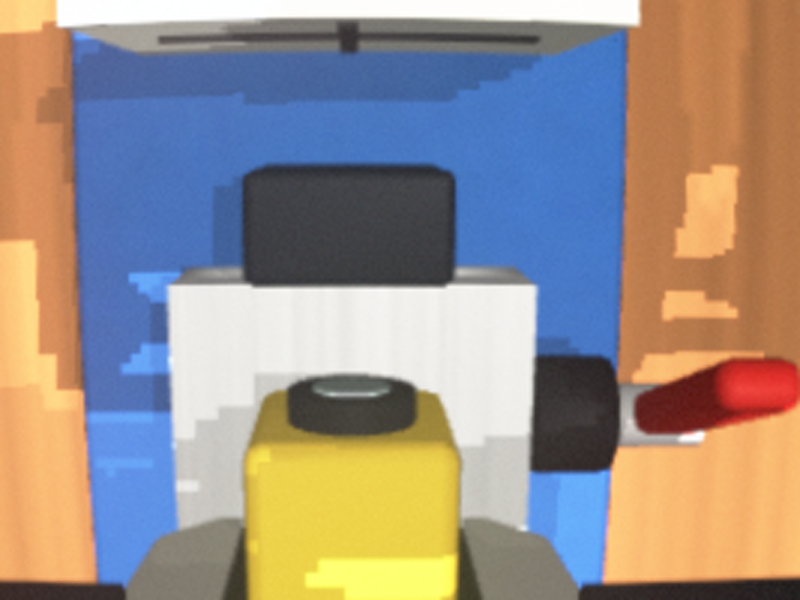

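The view shows the carriage front flush against the black stop (contact line about row 283), straight, with the red wing raised at (762,385). The contact force has risen to 9 N, so it is home. I'll release, rise, and shut the fingers for the wing push.

Request:
carry_out --pt "0 0 0 0 0 0" --pt "0 0 0 0 0 0" --pt "0 0 0 0 0 0" --pt "0 0 -0.03 0 0 0" --pt "0 0 -0.06 0 0 0" --pt "0 0 -0.09 0 0 0" --pt "0 0 -0.09 0 0 0" --jaw 130

```text
t: 14.28
tool_pos: [0.4995, 0.1288, 0.1371]
orientation: [2.24, 2.199, 0.007]
force: [-0.7, -0.6, 0.2]
opening: 0.0457
gripper_force: 0.0
```

Request:
carry_out --pt "-0.025 0 -0.01 0 0 0" --pt "-0.05 0 -0.02 0 0 0" --pt "-0.05 0 -0.02 0 0 0" --pt "-0.05 0 -0.02 0 0 0" --pt "-0.05 0 -0.02 0 0 0" --jaw 255

```text
t: 14.9
tool_pos: [0.496, 0.079, 0.1533]
orientation: [-2.24, -2.201, 0.001]
force: [-0.2, -0.3, -0.2]
opening: 0.0016
gripper_force: 0.0
```

Run:
```python
from h import *
s,Rm=rep(); print(rail(s['tool_pos']))
im=robot.read_camera('wrist')[:,:,::-1]; np.save('s5.npy',s,allow_pickle=True); cv2.imwrite('pics/w5f.png',im)
c,sn=np.cos(RY),np.sin(RY)
def W(x,y,z): return np.array([RC[0]+c*x-sn*y,RC[1]+sn*x+c*y,z])
# red wing mask in w4 and w5
s4=np.load('s4.npy',allow_pickle=True).item()
for f,st in (('pics/w4f.png',s4),('pics/w5f.png',s)):
    g=cv2.imread(f);h=cv2.cvtColor(g,cv2.COLOR_BGR2HSV);m=((h[...,0]<6)|(h[...,0]>174))&(h[...,1]>150)&(h[...,2]>70);m[:,:380]=0
    n,lab,sts,cen=cv2.connectedComponentsWithStats(m.astype(np.uint8)); k=1+np.argsort(-sts[1:,4])[:2]; print(f,sts[k].tolist(),cen[k].round(1).tolist())
    for a in (50,55,60,65,70,75):
        ar=np.radians(a); P=[W(.09+r*np.cos(ar),-.058,.045+r*np.sin(ar)) for r in (.012,.033,.055)]
        print(a,proj('wrist',P,st).round(1).tolist())
print('tips wrist for dz',[(z,proj('wrist',[s['tool_pos']+Rm@np.array([.0075,0,z])],s).round(1).tolist()) for z in(0,-.01,-.02,-.03,-.04)])
print('body front corners pred',proj('wrist',[W(.115,.032,.052),W(.115,-.032,.052)],s).round(1).tolist())
cv2.imwrite('pics/w5.png',cv2.resize(im[60:360,200:500],(600,600),interpolation=cv2.INTER_CUBIC))
```

```text
t 14.9 pos [0.496  0.079  0.1533] yaw 88.97 F [-0.2 -0.3 -0.2] M [-0.1   0.05  0.02] op 0.0016 g 0.0 tilt [ 2.0e-04 -1.5e-03 -1.0e+00]
[0.02397881 0.00054298]
pics/w4f.png [[413, 220, 54, 24, 932]] [[440.5, 231.7]]
50 [[424.8, 228.5], [435.5, 209.0], [448.9, 184.0]]
55 [[425.0, 230.2], [436.3, 214.2], [450.7, 193.5]]
60 [[425.2, 232.1], [437.0, 219.8], [452.1, 203.7]]
65 [[425.3, 234.0], [437.4, 225.6], [453.2, 214.5]]
70 [[425.4, 235.9], [437.7, 231.5], [453.9, 225.6]]
75 [[425.4, 237.9], [437.9, 237.5], [454.2, 237.0]]
pics/w5f.png [[383, 121, 28, 30, 533]] [[396.0, 135.4]]
50 [[389.8, 139.9], [394.0, 122.1], [398.8, 101.5]]
55 [[389.9, 140.9], [394.4, 125.0], [399.7, 106.3]]
60 [[390.0, 142.0], [394.8, 128.1], [400.5, 111.6]]
65 [[390.1, 143.1], [395.1, 131.4], [401.1, 117.3]]
70 [[390.2, 144.3], [395.4, 134.9], [401.7, 123.4]]
75 [[390.2, 145.6], [395.6, 138.5], [402.1, 129.9]]
tips wrist for dz [(0, [[316.5, 256.0]]), (-0.01, [[316.5, 261.6]]), (-0.02, [[316.5, 267.6]]), (-0.03, [[316.5, 274.4]]), (-0.04, [[316.5, 281.8]])]
body front corners pred [[277.3, 117.8], [357.5, 117.8]]
```

View pics/w5.png

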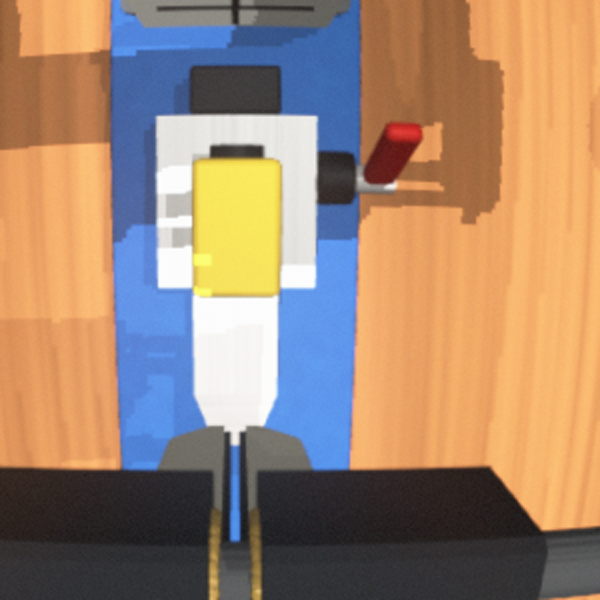

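The carriage is at its predicted home outline (front edge at crop row 117, edges at u 157 and 317). The wing stands about 70° above level. The shut fingertips at crop (235,428) lie 30 mm behind the TCP. I'll place the shut fingers behind the wing.

Request:
carry_out --pt "0.02 0.03 0 0 0 0" --pt "0.04 0.0625 0 0 0 0" --pt "0.0545 0.0625 0.01 0 0 0" --pt "0.0545 0.0625 0.04 0 0 0" --pt "0.0545 0.0625 0.07 0 0 0" --pt "0.0545 0.0625 0.09 0 0 0" --pt "0.0545 0.0625 0.099 0 0 0" --pt "0.0545 0.0625 0.099 0 0 0"

```text
t: 15.95
tool_pos: [0.5597, 0.1316, 0.0551]
orientation: [-2.242, -2.2, 0.001]
force: [0.1, -0.2, -0.4]
opening: 0.0003
gripper_force: 0.0
```

Run:
```python
from h import *
s,Rm=rep(); r=rail(s['tool_pos']); print(r)
for a in (70,60,50,40,30,20,12,5,0):
    q=np.radians(a); X=.09+.04*np.cos(q)-.004*np.sin(q); Z=.045+.04*np.sin(q)+.004*np.cos(q)
    print(a,'dx',round(X-.0075-r[0],4),'dz',round(s['tool_pos'][2]-(Z-.030),4))
```

```text
t 15.95 pos [0.5597 0.1316 0.0551] yaw 88.93 F [ 0.1 -0.2 -0.4] M [-0.06  0.03 -0.02] op 0.0003 g 0.0 tilt [-0.e+00 -7.e-04 -1.e+00]
[ 0.07775492 -0.06220196]
70 dx 0.0147 dz 0.0012
60 dx 0.0213 dz 0.0035
50 dx 0.0274 dz 0.0069
40 dx 0.0328 dz 0.0114
30 dx 0.0374 dz 0.0167
20 dx 0.041 dz 0.0227
12 dx 0.043 dz 0.0279
5 dx 0.0442 dz 0.0327
0 dx 0.0447 dz 0.0361
```

Request:
carry_out --pt "0.008 0 0.001 0 0 0" --pt "0.0147 0 0.0012 0 0 0" --pt "0.0213 0 0.0035 0 0 0" --pt "0.0274 0 0.007 0 0 0" --pt "0.033 0 0.0115 0 0 0" --pt "0.033 0 0.0115 0 0 0"

```text
t: 16.7
tool_pos: [0.5605, 0.1652, 0.0434]
orientation: [-2.241, -2.201, 0.0]
force: [0.6, -0.2, 1.0]
opening: 0.0003
gripper_force: 0.4
```

Run:
```python
from h import *
s,Rm=rep(); r=rail(s['tool_pos']); print(r)
im=robot.read_camera('wrist')[:,:,::-1]; cv2.imwrite('pics/w6f.png',im)
c,sn=np.cos(RY),np.sin(RY)
def W(x,y,z): return np.array([RC[0]+c*x-sn*y,RC[1]+sn*x+c*y,z])
h=cv2.cvtColor(im,cv2.COLOR_BGR2HSV);m=((h[...,0]<6)|(h[...,0]>174))&(h[...,1]>150)&(h[...,2]>70);m[:150]=0
n,lab,sts,cen=cv2.connectedComponentsWithStats(m.astype(np.uint8)); k=1+np.argsort(-sts[1:,4])[:3]; print(sts[k].tolist(),cen[k].round(1).tolist())
for a in (70,60,50,40,30,20,5):
    ar=np.radians(a); print(a,proj('wrist',[W(.09+q*np.cos(ar),-.058,.045+q*np.sin(ar)) for q in (.012,.033,.055)],s).round(1).tolist())
```

```text
t 16.7 pos [0.5605 0.1652 0.0434] yaw 88.97 F [ 0.6 -0.2  1. ] M [-0.06  0.   -0.01] op 0.0003 g 0.4 tilt [ 3.e-04 -4.e-04 -1.e+00]
[ 0.11135657 -0.06237236]
[[293, 247, 29, 29, 708], [316, 291, 3, 15, 42]] [[307.5, 260.5], [317.0, 298.2]]
70 [[308.5, 306.0], [307.6, 309.6], [306.3, 314.3]]
60 [[308.5, 302.2], [307.6, 298.0], [306.4, 292.3]]
50 [[308.6, 298.5], [307.7, 286.6], [306.5, 271.1]]
40 [[308.6, 295.0], [307.8, 276.1], [306.8, 252.1]]
30 [[308.6, 291.8], [308.0, 266.9], [307.1, 236.1]]
20 [[308.7, 289.0], [308.1, 259.3], [307.5, 223.8]]
5 [[308.8, 285.9], [308.5, 251.4], [308.2, 212.4]]
```

The wing follows the fingers and is now at about 40°. I'll continue down the arc to the stop.

Request:
carry_out --pt "0.0025 0 0.0025 0 0 0" --pt "0.0045 0 0.005 0 0 0" --pt "0.0065 0 0.008 0 0 0" --pt "0.008 0 0.011 0 0 0" --pt "0.009 0 0.014 0 0 0" --pt "0.01 0 0.0165 0 0 0" --pt "0.011 0 0.019 0 0 0" --pt "0.011 0 0.019 0 0 0"

```text
t: 17.75
tool_pos: [0.5608, 0.1757, 0.0245]
orientation: [-2.242, -2.201, 0.0]
force: [-1.0, 0.6, 1.2]
opening: 0.0007
gripper_force: 0.6
```

Request:
carry_out --pt "0 0 0.001 0 0 0" --pt "0 0 0.002 0 0 0" --pt "0 0 0.002 0 0 0"

```text
t: 18.12
tool_pos: [0.5611, 0.1757, 0.023]
orientation: [2.242, 2.201, 0.001]
force: [0.5, 2.1, 2.7]
opening: 0.0004
gripper_force: 1.2
```

Request:
carry_out --pt "0 0 0.001 0 0 0" --pt "0 0 0.002 0 0 0" --pt "0 0 0.002 0 0 0"

```text
t: 18.5
tool_pos: [0.561, 0.1756, 0.0208]
orientation: [2.242, 2.201, 0.0]
force: [1.5, 0.8, 2.9]
opening: 0.0006
gripper_force: 1.3
```

Request:
carry_out --pt "0 0 0.001 0 0 0" --pt "0 0 0.002 0 0 0" --pt "0 0 0.002 0 0 0"

```text
t: 18.88
tool_pos: [0.5616, 0.1757, 0.0194]
orientation: [2.242, 2.2, 0.002]
force: [1.3, 1.8, 6.1]
opening: 0.0005
gripper_force: 2.7
```

Request:
carry_out --pt "0 0 0.001 0 0 0" --pt "0 0 0.002 0 0 0" --pt "0 0 0.002 0 0 0"

```text
t: 19.25
tool_pos: [0.5618, 0.1759, 0.0185]
orientation: [2.241, 2.2, 0.003]
force: [-1.7, 1.7, 13.3]
opening: -0.0
gripper_force: 6.5
```

The force climbs steeply to 13 N with hardly any more travel, so the wing is at its stop. I'll rise clear and check.

Request:
carry_out --pt "0 0 -0.01 0 0 0" --pt "0 0 -0.04 0 0 0" --pt "-0.02 0 -0.09 0 0 0" --pt "-0.06 -0.03 -0.13 0 0 0" --pt "-0.1 -0.06 -0.13 0 0 0" --pt "-0.1 -0.06 -0.13 0 0 0" --pt "-0.1 -0.06 -0.13 0 0 0"

```text
t: 20.12
tool_pos: [0.4989, 0.0767, 0.1465]
orientation: [-2.243, -2.199, 0.0]
force: [0.6, 1.1, 0.6]
opening: 0.0004
gripper_force: 0.0
```

Run:
```python
from h import *
s,Rm=rep(); r=rail(s['tool_pos']); print(r)
im=robot.read_camera('wrist')[:,:,::-1]; cv2.imwrite('pics/w7f.png',im)
c,sn=np.cos(RY),np.sin(RY)
def W(x,y,z): return np.array([RC[0]+c*x-sn*y,RC[1]+sn*x+c*y,z])
h=cv2.cvtColor(im,cv2.COLOR_BGR2HSV);m=((h[...,0]<6)|(h[...,0]>174))&(h[...,1]>150)&(h[...,2]>70)
n,lab,sts,cen=cv2.connectedComponentsWithStats(m.astype(np.uint8)); k=1+np.argsort(-sts[1:,4])[:2]; print(sts[k].tolist(),cen[k].round(1).tolist())
for a in (30,20,15,10,5,0):
    ar=np.radians(a); print(a,proj('wrist',[W(.09+q*np.cos(ar),-.058,.045+q*np.sin(ar)) for q in (.012,.033,.055)],s).round(1).tolist())
# body front corners vs image: column profile of white body front edge
print('front pred',proj('wrist',[W(.115,y,.052) for y in(.032,.025,-.025,-.032)],s).round(1).tolist(),'rear',proj('wrist',[W(.045,y,.052) for y in(.025,-.025)],s).round(1).tolist())
g=h[...,1]
for y in (.025,-.025):
    u,v=proj('wrist',[W(.115,y,.052)],s)[0]; u2,v2=proj('wrist',[W(.045,y,.052)],s)[0]
    col=h[:,int(round(u)),1]; print(y,[int(v_) for v_ in np.where(np.diff((col<60).astype(int))!=0)[0] if v-15<v_<v2+15])
```

```text
t 20.12 pos [0.4989 0.0767 0.1465] yaw 88.89 F [0.6 1.1 0.6] M [-0.09  0.09  0.01] op 0.0004 g 0.0 tilt [ 1.e-04 -5.e-04 -1.e+00]
[ 0.02172557 -0.00236324]
[[379, 80, 18, 62, 1027], [173, 0, 27, 22, 525]] [[387.0, 110.3], [185.5, 9.7]]
30 [[386.8, 133.4], [389.5, 109.6], [392.3, 83.2]]
20 [[386.4, 132.4], [388.3, 107.2], [390.0, 79.8]]
15 [[386.2, 132.1], [387.6, 106.4], [388.9, 79.0]]
10 [[386.0, 131.8], [386.9, 106.0], [387.7, 78.7]]
5 [[385.7, 131.7], [386.3, 105.9], [386.6, 79.0]]
0 [[385.5, 131.7], [385.6, 106.1], [385.5, 79.7]]
front pred [[272.4, 114.5], [281.3, 114.2], [345.5, 114.0], [354.4, 114.2]] rear [[282.3, 202.2], [344.9, 202.1]]
0.025 [114, 202]
-0.025 [114, 202]
```

The body edges are at rows 114 and 202, exactly as predicted for home. The wing lies level at about 5°, and the robot touches nothing. I'm handing in.

```bash
python3 -c "
from plant import robot
print(robot.close_job())"
```

```text
the job is handed in; nothing more can be done
None
```

The carriage is home against the end stop and straight. Its clamp knob is turned to its stop, the arm is clear of everything, and the job was handed in at about 20 s of the 58 s; no verdict was returned.

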